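# Hang the suction lifter on the locking peg

### The arm

A 6-joint arm with a two-finger parallel gripper is mounted at the origin on a cart in front of the work surface, level with it; the furniture and walls round the work are solid. World frame = base frame: x ahead of the robot, y to its left, z up, the work surface at z = 0. Lengths are in m, angles in rad, forces in N, time in s.
With the tool pointing down it reaches from about 0.25 to 0.775 m from the base axis. Payload 4 kg.
Tool frame: the origin (TCP) lies midway between the tips of the shut fingers; the grasp point (between the pads) lies 19 mm behind it; z points along the fingers, y is the line along which they close (so a half turn about z gives the same grasp; the last joint's range is limited). The gripper opens to 85 mm and grips with 20 to 120 N. Pads are 22 mm wide; open, the fingers measure 114 mm over their backs; the gripper's body (76 mm by 85 mm) begins 54 mm behind the grasp point. The pads swing forward as they close: fully open they stand 13 mm farther back than shut.
Start: joints at [-1.387, 0.087, 1.371, -0, 1.684, -0.103], TCP at [0.156, -0.528, 0.231] pointing down, gripper open.
Joint ranges: [-3.1, 3.1], [-0.76, 2.03], [0.27, 2.55], [-1.08, 4.22], [0.17, 2.65], [-2.57, 2.57]. Speed limits (rad/s): [2.79, 2.79, 3.14, 3.14, 3.14, 3.14].

### API

Orientations are given as a 3x3 rotation matrix whose columns are the frame's x, y, z axes.
In Python, from workcell import robot gives the robot as it stands.
- The arm moves only by the shell command python3 -m creep 'ROWS'. ROWS is JSON, a list of rows, each a list of 3 entries, a list of its own where there are three numbers: the turn, a rotation vector about the tool's x, y, z scaled (see below), then the shift along the tool's x, y, z scaled (see below), then the opening, from -1 (shut) to 1 (fully open), so that 0 is half open. In form: [[[wx, wy, wz], [x, y, z], fingers], ...]. A call has 1 to 12 rows; each row is the pose to reach, as a shift and turn from the pose commanded when the call began, along the tool's axes at that moment, turning the shorter way round; what a row does not reach only later rows make up. The controller multiplies each number of a shift by 0.5 m and each number of a turn by 2 pi rad. A row lasts 1/8 s, in which the tool goes at most 62.5 mm and 10.7 degrees, less where a joint would pass 70% of its speed; a pose out of reach is approached as far as the arm can. A call with a number of a shift or a turn outside -1 to 1 is refused whole. A call with a gripper value outside its range is refused whole. The fingers move at their own pace and stop on an object; the grip force is fixed at half the most. Time passes only in rows, so rows that repeat a pose let the fingers close. It gives the time, the measured TCP pose, the force, the opening and the grip force at its end, in the units of the state.
- robot.get_state(): the state, without advancing time (a new reading comes with each control period).
- robot.snapshot(name): name is "side" or "top"; returns the picture (480x640x3 uint8, red, green, blue); there is no depth.
- robot.camera_model(name): a dict with "fx", "fy", "cx", "cy" (pixels), "world_to_cam" (4x4, takes a point from world to camera coordinates). Camera axes: x right, y up, looking along -z (the intrinsics and any distortion apply to the point x, -y, -z); pixel columns grow to the right and rows downward; lengths in m; the calibration is good to about 2 mm. A picture is of the moment at which its call begins. camera_model takes no time and is no camera call.
- robot.hand_in(): hands the job in; it is judged then, once.
The state is a dict: "time_s": time; "q": joint angles; "joint_vel": joint speeds; "joint_efforts": joint torques, N m; "tool_pos": TCP position; "tcp_rot": TCP orientation; "ft_force": force on the tool from outside, world axes, zero at the start; "moment": the same for the moment, N m; "finger_gap": finger opening in m; "gripper_force": force on a finger pad.
Only numpy, scipy, OpenCV 4.12 (cv2) and the standard library are available. Lean on these libraries where they do the work, as an engineer would, in place of code of your own. Each camera call takes 0.05 s, during which the arm holds its last target. There are 200 camera calls.

### The job

Hang the yellow suction lifter by its steel eye on the locking peg of the stand: push the eye along the peg so that it lifts the red gravity flap and the flap drops shut behind it. Then, still holding it, pull the lifter gently and level back against the closed flap with about 8 N for about a second to prove that it is locked (keep it within 2 degrees of upright, not levered askew; never load the flap with more than 14 N, nor press on the peg or its collar with more than 25 N), and let go so that it hangs still and straight down. Leave the other things on the bench alone.

Things in the scene. Friction and masses are not known exactly. Their poses are not given: they have to be found in the camera images.
- lifter: One-cup suction lifter, 0.25 to 0.5 kg, loose, first standing upright on its black rubber cup (66 mm across). Origin: centre of the cup's underside; z up along it. 170 mm tall; from below: cup to 22 mm, yellow body 34 mm across to 48, steel neck, steel eye 64 to 121, neck, yellow ribbed grip 130 to 170. The peg passes through the eye along the lifter's x axis, from either side alike.
- lifter_grip (a point): Centre of the lifter's grip, a square block 24 x 24 x 40 mm at its very top, 150 mm above the underside; its faces look along the lifter's x and y, so it can be taken from above across either. Axes as the lifter's.
- eye_bar (a point): Centre of the straight bottom bar of the lifter's eye, 69 mm above the underside, 81 mm below the grip's centre. The eye is a D of round bar 10 mm thick in the lifter's y-z plane, flat side down, round side up; its opening is 26 mm wide (y) and 37 mm high, from 5 to 42 mm above this point. When the eye hangs on the peg this point is about 125 mm above the bench. Axes as the lifter's.
- peg_stand: Stand fixed to the bench: grey base plate 105 x 100 mm on four feet, its top 28 mm high, aluminium post 24 x 36 mm, 168 mm high, and a level steel peg out of the post along the stand's -x axis (toward the robot). Origin: on the bench below the post's centre; z up. Peg: 14 x 14 mm bar, centreline y = 0, z = 158 mm, top at 165 mm. Nothing stands above 173 mm, so a gripper can pass over it.
- peg_tip (a point): Point of the peg's tapered tip, on the peg's centreline, 158 mm above the bench, at x = -156 mm in the stand's frame. Axes as the stand's.
- back_stop (a point): Centre of the front face of the black collar (28 mm across) on the peg, which stops the eye: x = -55 mm, z = 158 mm in the stand's frame, 101 mm behind the tip. The bar's centre thus gets as far as x = -60 mm; by x = -66 mm the flap has always dropped behind an eye that is no more than 4 mm above its resting height.
- keeper_flap (a joint): Angle (rad) of the red gravity flap, 5 mm thick along the peg, 6 mm wide, hanging from a brass pin on the peg's centreline to 36 mm below it. 0: straight down, shut; a stop keeps it from swinging toward the tip. Positive: lower end swung toward the post (at most 1.2). The eye's bottom bar pushed toward the post lifts it with under 1 N, 0.6 to 0.9 rad, and it falls shut by its own weight.
- pin_zone (a point): Middle of the span on the peg where the flap's pin is clamped: x = -113 mm, z = 158 mm in the stand's frame. The pin itself sits anywhere up to 12 mm before or behind this point along the peg; where is not reported, it must be felt. Pulled back, the bar's centre meets the flap 7 to 8 mm behind the pin. Flap, stop and peg are stiff; how much force a millimetre gives is set by the arm and the grip, so read the force; pulled too far, the lifter tilts in the grip.
- wipe_pack: White pack of wipes with a blue band, 107 x 107 x 39 mm; bystander, origin under its centre.
- parts_box_2: Small green lidded parts box, 63 x 61 x 32 mm; bystander, origin under its centre.
- scraper: Yellow scraper, 110 mm long, 13 mm high, lying; bystander, origin under its centre.
- swab_tube: Clear tube of swabs with a blue cap, 34 mm across, 104 mm tall, standing; bystander, origin under its centre.
- marker_blue: Blue and white marker, 136 mm long, 15 mm high, lying; bystander, origin under its centre.
Mind the look-alikes: they are no part of the job. Of the things that look like the lifter, take the one that is farthest to the robot's left at the start.

How it is judged:
By the outcome, as a careful person would: the job done as asked, in the order asked, and still so for the second after the job is handed in, with the robot touching nothing.
It also fails if it takes over 59 s, if anything falls off the work surface, if the arm or the gripper's body presses on something with over 40 N, if the wrist force passes 120 N, or if a joint passes its speed limit or range.

## Working session

There is one attempt and no reset: what is moved stays moved. The work goes in short steps, Python scripts to look and compute and a shell command to move; the robot and the scene stay as the last step left them, time stands still between calls to the robot, and variables do not carry over. Pictures are saved under pics/ and viewed, at most 12 in all, crops included, and the job is handed in when it is done.

```bash
mkdir -p pics
python3 - <<'E'
from workcell import robot
import cv2,json
for n in ("side","top"):
    im=robot.snapshot(n); cv2.imwrite(f"pics/{n}0.png",im[:,:,::-1])
    m=robot.camera_model(n); print(n,{k:(v.tolist() if hasattr(v,'tolist') else v) for k,v in m.items()})
s=robot.get_state(); print(s)
E
```

```text
side {'fx': 575.2780819269009, 'fy': 575.2780819269009, 'cx': 321.8011104248439, 'cy': 236.70385770458478, 'world_to_cam': [[-0.9970194513479242, -0.07701329807190116, -0.004600603653070666, 0.5109082036245217], [0.04431069486173285, -0.6204247738734842, 0.783013194195926, -0.27111081140768467], [-0.06315675699998019, 0.7804755293307568, 0.6219880804011606, -1.1104080084881949], [0.0, 0.0, 0.0, 1.0]]}
top {'fx': 547.0389804532311, 'fy': 547.0389804532311, 'cx': 329.37312515889687, 'cy': 231.83025171025045, 'world_to_cam': [[-0.01587818689323086, -0.999730434944509, 0.016939321906349177, -0.23191458566146184], [0.9885610731424501, -0.013155033221520975, 0.15024629702055378, -0.5695955862119947], [-0.149982958526732, 0.01913119302615418, 0.9885034696979901, -1.1505368105286493], [0.0, 0.0, 0.0, 1.0]]}
{'time_s': 0.1, 'q': array([-1.38709782e+00,  8.79210720e-02,  1.37212903e+00,  1.17504225e-05,
        1.68356370e+00, -1.03103470e-01]), 'joint_vel': array([-1.20504026e-03, -2.11673849e-03, -2.09994385e-03,  3.49112886e-04,
        4.67456410e-04,  4.72557476e-06]), 'joint_efforts': array([ 3.11888150e-03, -3.53010106e+01, -3.14220464e+01, -7.02005400e-05,
        7.87245284e-03,  1.76326154e-06]), 'tool_pos': array([ 0.15550398, -0.52709988,  0.23022116]), 'tcp_rot': array([[ 9.59153125e-01,  2.82887175e-01, -3.57717661e-04],
       [ 2.82887316e-01, -9.59151088e-01,  1.98927343e-03],
       [ 2.19634659e-04, -2.00921162e-03, -9.99997957e-01]]), 'ft_force': array([-0.27588779, -0.06660783,  0.25609174]), 'moment': array([0.00510997, 0.0324074 , 0.01815284]), 'gripper_force': 0.0, 'finger_gap': 0.08527504992038347}
```

View pics/side0.png

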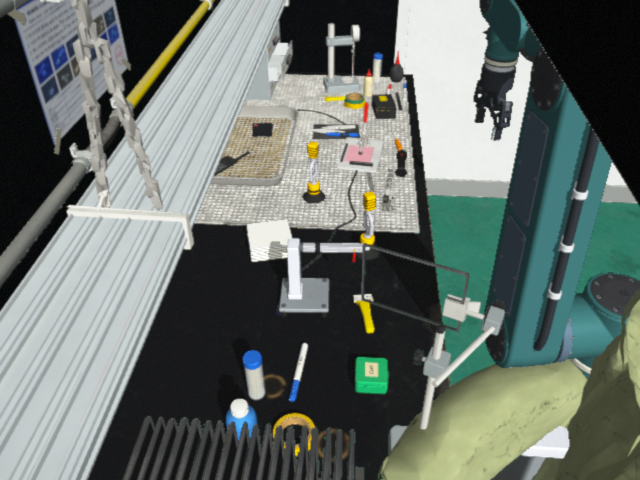

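View pics/top0.png

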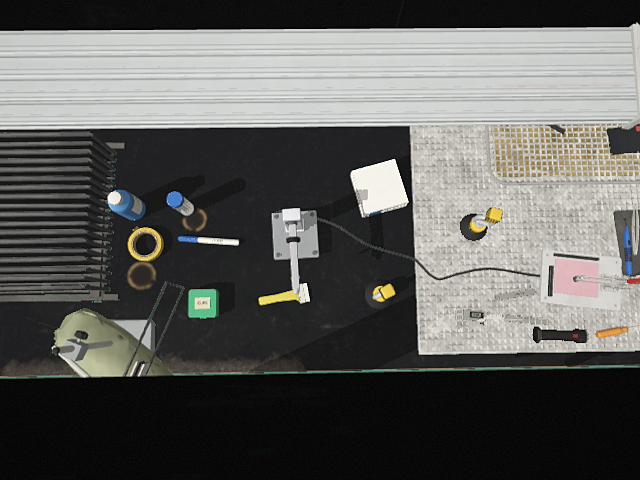

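Side: target lifter (left-most) grip at (369,202), stand post (294,265), peg running to (365,247). Top: target lifter grip at (385,291), post top (291,213), peg down to about (296,290), with the scraper lying under the tip. The look-alike is at (494,214) in top. Next I'll measure.

```bash
cat > h.py <<'E'
import numpy as np,cv2
from workcell import robot
def ray(n,u,v):
    m=robot.camera_model(n);T=np.array(m['world_to_cam']);R=T[:3,:3]
    d=R.T@np.array([(u-m['cx'])/m['fx'],-(v-m['cy'])/m['fy'],-1.]);return -R.T@T[:3,3],d
def onz(n,u,v,z):
    o,d=ray(n,u,v);return o+d*(z-o[2])/d[2]
def two(p,q):
    (a,d),(b,e)=ray('side',*p),ray('top',*q)
    s=np.linalg.lstsq(np.c_[d,-e],b-a,rcond=None)[0];P,Q=a+s[0]*d,b+s[1]*e
    return (P+Q)/2,np.linalg.norm(P-Q)
def pix(n,P):
    m=robot.camera_model(n);c=np.array(m['world_to_cam'])@np.r_[P,1]
    return m['cx']+m['fx']*c[0]/-c[2],m['cy']-m['fy']*c[1]/-c[2]
E
python3 - <<'E'
from h import *
t=cv2.imread('pics/top0.png');s=cv2.imread('pics/side0.png')
np.set_printoptions(precision=4,suppress=True)
print(onz('top',385,291,.17),onz('top',291,213,.168),onz('top',296,290,.158),onz('side',369,194,.17),onz('side',294,241,.168),onz('side',367,247,.158))
print('frame',two((468,272),(185,290)),two((365,248),(166,283)))
a=cv2.resize(t[180:330,250:420],None,fx=4.6,fy=4,interpolation=cv2.INTER_CUBIC) if 0 else cv2.resize(t[190:320,255:415],None,fx=4,fy=4,interpolation=cv2.INTER_CUBIC)
cv2.imwrite('pics/c1.png',a)
cv2.imwrite('pics/c2.png',cv2.resize(s[180:320,270:480],None,fx=3.8,fy=3.8,interpolation=cv2.INTER_CUBIC))
E
```

```text
[ 0.4305 -0.3431  0.17  ] [ 0.5859 -0.163   0.168 ] [ 0.4356 -0.1714  0.158 ] [ 0.4313 -0.3475  0.17  ] [ 0.5817 -0.1693  0.168 ] [ 0.4325 -0.1728  0.158 ]
frame (array([0.3543, 0.0287, 0.2966]), np.float64(0.16013533940190536)) (array([0.4412, 0.0338, 0.3254]), np.float64(0.002703557058496693))
```

View pics/c1.png

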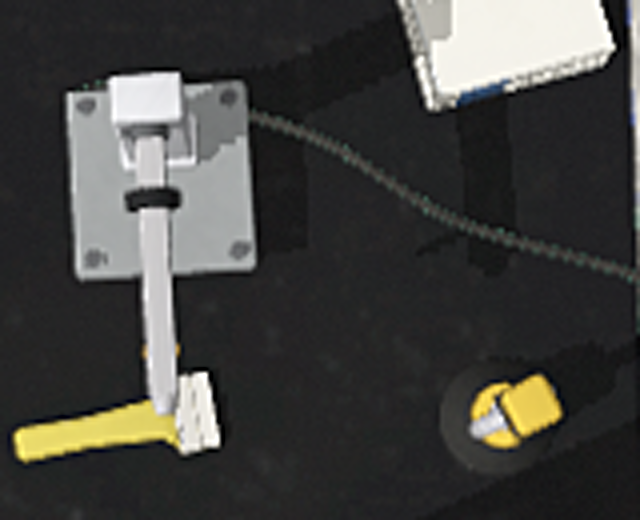

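View pics/c2.png

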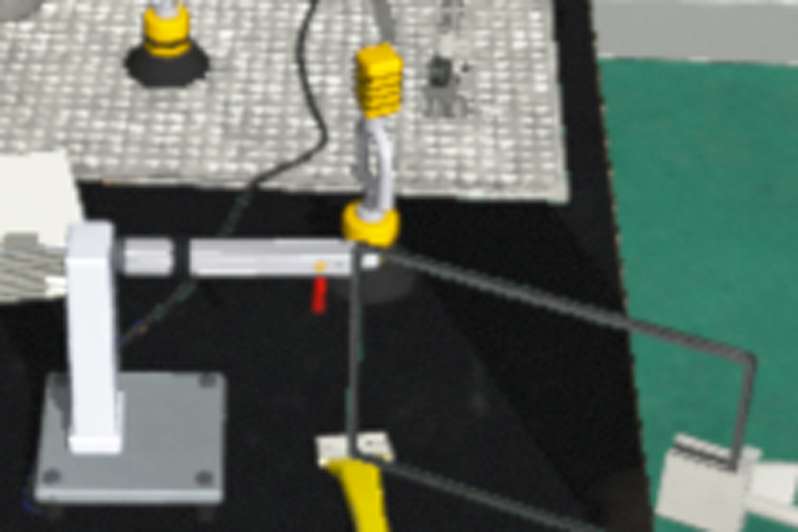

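Top crop: grip top face roughly a square rotated about 31°, eye steel visible to its lower left, pin brass dots at either side of the peg near full (291–299,277). Side crop: brass pin at full (354,250), red flap below, eye seen nearly edge-on, so its plane is about 30° off the world y axis. Now the masks.

Run:
```python
from h import *
np.set_printoptions(precision=4,suppress=True)
t=cv2.imread('pics/top0.png');s=cv2.imread('pics/side0.png')
def mask(im,box,lo,hi):
    x0,y0,x1,y1=box;h=cv2.cvtColor(im,cv2.COLOR_BGR2HSV);m=cv2.inRange(h,lo,hi);k=np.zeros_like(m);k[y0:y1,x0:x1]=m[y0:y1,x0:x1];return k
Y=((18,120,90),(35,255,255))
m=mask(t,(365,270,410,310),(18,120,150),Y[1])
ms=mask(s,(350,185,385,215),*Y)
ys,xs=np.nonzero(ms);print('side grip',xs.min(),xs.max(),ys.min(),ys.max(),xs.mean(),ys.mean())
h=cv2.cvtColor(t,cv2.COLOR_BGR2HSV)
for r in range(280,306): print(r,' '.join('%3d'%(h[r,c,2] if m[r,c] else 0) for c in range(370,400)))
# pin
print('pin side',onz('side',354.2,250.3,.158),'top',onz('top',295.4,277.5,.158))
# peg edges in the top view between collar and tip
g=cv2.cvtColor(t,cv2.COLOR_BGR2GRAY)
for r in range(246,296,4):
    c=np.nonzero((g[r,282:306]>110)&(h[r,282:306,1]<60))[0]+282
    if len(c): print(r,c.min(),c.max(),onz('top',(c.min()+c.max())/2,r,.165))
```

```text
side grip 364 375 191 210 369.4019607843137 200.62745098039215
280   0   0   0   0   0   0   0   0   0   0   0   0   0   0   0   0   0   0   0   0   0   0   0   0   0   0   0   0   0   0
281   0   0   0   0   0   0   0   0   0   0   0   0   0   0   0   0   0   0   0   0   0   0   0   0   0   0   0   0   0   0
282   0   0   0   0   0   0   0   0   0   0   0   0   0   0   0   0   0   0   0   0   0   0   0   0   0   0   0   0   0   0
283   0   0   0   0   0   0   0   0   0   0   0   0   0   0   0   0   0   0   0   0   0   0   0   0   0   0   0   0   0   0
284   0   0   0   0   0   0   0   0   0   0   0   0   0   0   0   0   0 153 218 225 182   0   0   0   0   0   0   0   0   0
285   0   0   0   0   0   0   0   0   0   0   0   0   0   0   0   0 211 221 234 240 230 160   0   0   0   0   0   0   0   0
286   0   0   0   0   0   0   0   0 203 234 235 237 151   0 200 216 235 235 233 234 235 200   0   0   0   0   0   0   0   0
287   0   0   0   0   0   0 184 241 252 255 190 177 195 201 233 238 236 233 232 231 233 227 170   0   0   0   0   0   0   0
288   0   0   0   0   0 214 245 252 203 169  
[... 2045 characters left out ...]
0   0   0   0   0
305   0   0   0   0   0   0   0   0   0   0   0   0   0   0   0   0   0   0   0   0   0   0   0   0   0   0   0   0   0   0
pin side [ 0.4582 -0.1604  0.158 ] top [ 0.4598 -0.1703  0.158 ]
246 282 305 [ 0.5209 -0.1673  0.165 ]
250 282 305 [ 0.513  -0.1673  0.165 ]
254 282 305 [ 0.5052 -0.1673  0.165 ]
258 282 297 [ 0.4974 -0.1594  0.165 ]
262 291 297 [ 0.4895 -0.1681  0.165 ]
266 291 297 [ 0.4817 -0.1681  0.165 ]
270 291 297 [ 0.4739 -0.168   0.165 ]
274 291 298 [ 0.4662 -0.169   0.165 ]
278 292 298 [ 0.4584 -0.1699  0.165 ]
282 292 298 [ 0.4507 -0.1698  0.165 ]
286 292 305 [ 0.4429 -0.1765  0.165 ]
290 293 305 [ 0.4351 -0.1774  0.165 ]
294 299 305 [ 0.4274 -0.1832  0.165 ]
```

```bash
python3 -m creep '[[[0,0,-0.04],[0.12,-0.036,-0.02],1],[[0,0,-0.04],[0.24,-0.072,-0.02],1],[[0,0,-0.04],[0.36,-0.108,-0.02],1],[[0,0,-0.04],[0.47,-0.141,-0.02],1],[[0,0,-0.04],[0.56,-0.168,-0.02],1],[[0,0,-0.04],[0.61,-0.183,-0.02],1],[[0,0,-0.04],[0.63,-0.189,-0.02],1],[[0,0,-0.04],[0.63,-0.189,-0.02],1],[[0,0,-0.04],[0.63,-0.189,-0.02],1]]'
python3 - <<'E'
from h import *
np.set_printoptions(precision=4,suppress=True)
s=robot.get_state();print(s['tool_pos'],s['tcp_rot'],s['ft_force'],s['time_s'])
R=s['tcp_rot'];print('shift tool',R.T@(np.array([.431,-.347,.131])-s['tool_pos'])/.5)
a=robot.snapshot('top')[:,:,::-1];b=robot.snapshot('side')[:,:,::-1]
cv2.imwrite('pics/c3.png',np.hstack([cv2.resize(a[230:350,320:440],None,fx=3.3,fy=3.3),cv2.resize(b[120:240,310:430],None,fx=3.3,fy=3.3)]))
E
```

```text
time_s: 1.23
tool_pos: [0.4301, -0.3486, 0.2412]
tcp_rot: [[0.859, 0.511, -0.001], [0.511, -0.859, -0.0], [-0.001, -0.0, -1.0]]
ft_force: [-0.8, 0.6, 0.3]
finger_gap: 0.0855
gripper_force: 0.0
[ 0.4301 -0.3486  0.2412] [[ 0.8594  0.5112 -0.0006]
 [ 0.5112 -0.8594 -0.0003]
 [-0.0006 -0.0001 -1.    ]] [-0.7544  0.6248  0.2812] 1.225
shift tool [ 0.0033 -0.0018  0.2205]
```

View pics/c3.png

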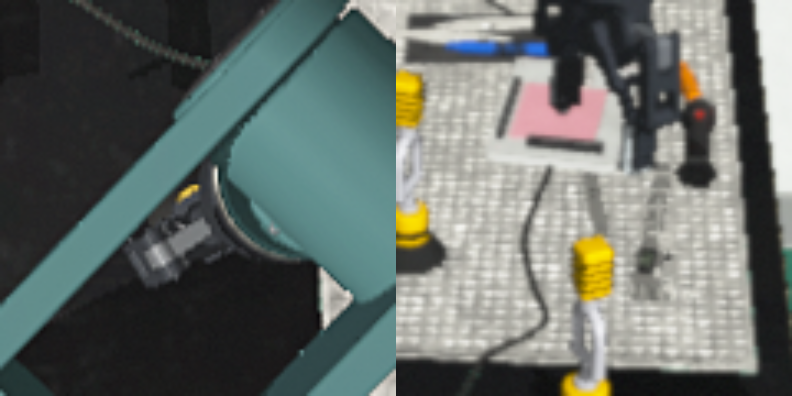

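The side view shows the lifter grip below and between the open fingers, clear; the top view is mostly hidden by the arm. I'll descend and grip.

```bash
python3 -m creep '[[[0,0,0],[0.003,-0.002,0.07],1],[[0,0,0],[0.003,-0.002,0.13],1],[[0,0,0],[0.003,-0.002,0.18],1],[[0,0,0],[0.003,-0.002,0.21],1],[[0,0,0],[0.003,-0.002,0.224],1],[[0,0,0],[0.003,-0.002,0.224],1],[[0,0,0],[0.003,-0.002,0.224],0],[[0,0,0],[0.003,-0.002,0.224],-0.5],[[0,0,0],[0.003,-0.002,0.224],-1],[[0,0,0],[0.003,-0.002,0.224],-1],[[0,0,0],[0.003,-0.002,0.224],-1],[[0,0,0],[0.003,-0.002,0.224],-1]]'
python3 - <<'E'
from h import *
s=robot.get_state();print(s['tool_pos'],s['ft_force'],s['moment'],s['gripper_force'],s['finger_gap'])
E
```

```text
time_s: 2.82
tool_pos: [0.4323, -0.3464, 0.1299]
tcp_rot: [[0.859, 0.513, 0.001], [0.513, -0.859, -0.001], [0.001, 0.001, -1.0]]
ft_force: [1.8, 0.0, 3.1]
finger_gap: 0.0232
gripper_force: 58.8
[ 0.43225132 -0.34641227  0.12993676] [1.83051173 0.04618883 3.11223724] [-0.01128507 -0.2778326  -0.02514316] 58.793065813142675 0.02316996246556327
```

```bash
python3 -m creep '[[[0,0,0],[0,0,-0.05],-1],[[0,0,0],[0,0,-0.116],-1],[[0,0,0.02],[-0.02,-0.05,-0.116],-1],[[0,0,0.04],[-0.01,-0.12,-0.116],-1],[[0,0,0.06],[0.02,-0.19,-0.116],-1],[[0,0,0.079],[0.05,-0.26,-0.116],-1],[[0,0,0.079],[0.07,-0.32,-0.116],-1],[[0,0,0.079],[0.08,-0.35,-0.116],-1],[[0,0,0.079],[0.08,-0.356,-0.116],-1],[[0,0,0.079],[0.08,-0.356,-0.116],-1],[[0,0,0.079],[0.08,-0.356,-0.116],-1]]'
python3 - <<'E'
from h import *
np.set_printoptions(precision=4,suppress=True)
s=robot.get_state();print(s['tool_pos'],s['tcp_rot'],s['ft_force'],s['moment'],s['gripper_force'],s['finger_gap'])
a=robot.snapshot('top')[:,:,::-1];b=robot.snapshot('side')[:,:,::-1]
cv2.imwrite('pics/s4.png',b);cv2.imwrite('pics/t4.png',a)
cv2.imwrite('pics/c4.png',np.hstack([cv2.resize(a[230:350,240:360],None,fx=3.3,fy=3.3),cv2.resize(b[190:310,310:430],None,fx=3.3,fy=3.3)]))
E
```

```text
time_s: 4.2
tool_pos: [0.375, -0.1737, 0.1872]
tcp_rot: [[0.999, 0.041, -0.0], [0.041, -0.999, -0.0], [-0.0, 0.0, -1.0]]
ft_force: [-0.5, 1.0, -4.2]
finger_gap: 0.0235
gripper_force: 59.7
[ 0.375  -0.1737  0.1872] [[ 0.9992  0.0407 -0.0003]
 [ 0.0407 -0.9992 -0.0003]
 [-0.0003  0.0003 -1.    ]] [-0.4683  1.0219 -4.1777] [-0.0501 -0.014  -0.0326] 59.65667366981506 0.02354852821501677
```

View pics/c4.png

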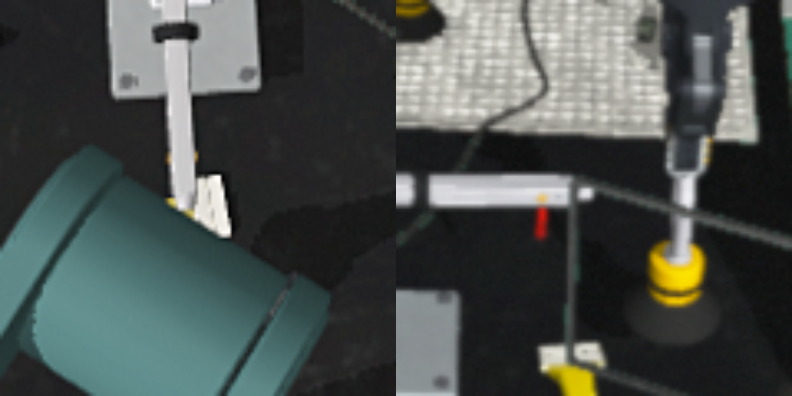

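Lifter hangs upright in the grip, short of the peg tip and in line with it. Start inserting in stages.

```bash
python3 - <<'E'
from h import *
np.set_printoptions(precision=4,suppress=True)
b=cv2.imread('pics/s4.png');h=cv2.cvtColor(b,cv2.COLOR_BGR2HSV);m=cv2.inRange(h,(18,120,90),(35,255,255));k=np.zeros_like(m);k[262:284,385:406]=m[262:284,385:406]
ys,xs=np.nonzero(k);print(xs.min(),xs.max(),ys.min(),ys.max(),onz('side',(xs.min()+xs.max())/2,(ys.min()+ys.max())/2,.095))
E
python3 -m creep '[[[0,0,0],[0.03,0,-0.002],-1],[[0,0,0],[0.06,0,-0.002],-1],[[0,0,0],[0.09,0,-0.002],-1],[[0,0,0],[0.12,0,-0.002],-1],[[0,0,0],[0.14,0,-0.002],-1],[[0,0,0],[0.14,0,-0.002],-1]]'
```

```text
387 403 263 282 [ 0.371  -0.1695  0.095 ]
time_s: 5.05
tool_pos: [0.4454, -0.1698, 0.188]
tcp_rot: [[0.999, 0.043, -0.001], [0.043, -0.999, 0.0], [-0.001, -0.0, -1.0]]
ft_force: [-0.3, 0.7, -3.7]
finger_gap: 0.0236
gripper_force: 59.7
```

```bash
python3 -m creep '[[[0,0,0],[0.02,0,0],-1],[[0,0,0],[0.04,0,0],-1],[[0,0,0],[0.06,0,0],-1],[[0,0,0],[0.08,0,0],-1],[[0,0,0],[0.1,0,0],-1],[[0,0,0],[0.12,0,0],-1],[[0,0,0],[0.134,0,0],-1],[[0,0,0],[0.142,0,0],-1],[[0,0,0],[0.145,0,0],-1],[[0,0,0],[0.145,0,0],-1]]'
python3 - <<'E'
from h import *
a=robot.snapshot('top')[:,:,::-1];b=robot.snapshot('side')[:,:,::-1]
cv2.imwrite('pics/s5.png',b)
cv2.imwrite('pics/c5.png',np.hstack([cv2.resize(a[200:320,240:360],None,fx=3.3,fy=3.3),cv2.resize(b[200:320,270:390],None,fx=3.3,fy=3.3)]))
E
```

```text
time_s: 6.3
tool_pos: [0.5171, -0.1669, 0.1883]
tcp_rot: [[0.999, 0.042, -0.0], [0.042, -0.999, -0.0], [-0.0, 0.0, -1.0]]
ft_force: [0.7, 0.8, -4.1]
finger_gap: 0.023
gripper_force: 59.7
```

View pics/c5.png

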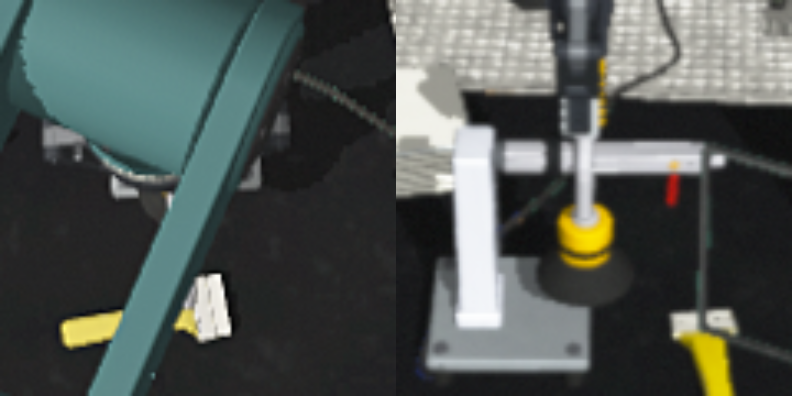

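The eye is past the flap, and the red flap hangs straight under its pin (crop 672,190), shut. Back off toward the flap.

```bash
python3 -m creep '[[[0,0,0],[-0.02,0,0.002],-1],[[0,0,0],[-0.04,0,0.002],-1],[[0,0,0],[-0.06,0,0.002],-1],[[0,0,0],[-0.074,0,0.002],-1],[[0,0,0],[-0.08,0,0.002],-1],[[0,0,0],[-0.08,0,0.002],-1],[[0,0,0],[-0.08,0,0.002],-1]]'
python3 -c "
from workcell import robot
s=robot.get_state();print(s['tool_pos'],s['ft_force'],s['moment'])"
```

```text
time_s: 7.28
tool_pos: [0.4775, -0.1686, 0.1873]
tcp_rot: [[0.999, 0.042, 0.0], [0.042, -0.999, -0.0], [0.0, 0.0, -1.0]]
ft_force: [-0.7, 0.2, -4.5]
finger_gap: 0.023
gripper_force: 59.6
[ 0.47751269 -0.16856623  0.1873495 ] [-0.72758117  0.16242125 -4.46747754] [-0.01351315 -0.05543448  0.01313318]
```

```bash
python3 -m creep '[[[0,0,0],[-0.004,0,0],-1],[[0,0,0],[-0.004,0,0],-1],[[0,0,0],[-0.004,0,0],-1]]'|grep -E 'pos|ft_'; python3 -m creep '[[[0,0,0],[-0.004,0,0],-1],[[0,0,0],[-0.004,0,0],-1],[[0,0,0],[-0.004,0,0],-1]]'|grep -E 'pos|ft_';python3 -m creep '[[[0,0,0],[-0.002,0,0],-1],[[0,0,0],[-0.002,0,0],-1],[[0,0,0],[-0.002,0,0],-1]]'|grep -E 'pos|ft_'; python3 -c "
from workcell import robot
s=robot.get_state();print(s['moment'],s['time_s'])"
```

```text
tool_pos: [0.4753, -0.1686, 0.1873]
ft_force: [0.0, 0.2, -4.2]
tool_pos: [0.4733, -0.1687, 0.1873]
ft_force: [0.1, -0.6, -3.8]
tool_pos: [0.4723, -0.1688, 0.1873]
ft_force: [0.5, -0.5, -4.9]
[ 0.04112884 -0.01234421  0.03625174] 8.4
```

```bash
python3 -m creep '[[[0,0,0],[-0.002,0,0],-1],[[0,0,0],[-0.002,0,0],-1],[[0,0,0],[-0.002,0,0],-1]]'|grep -E 'pos|ft_'; python3 -m creep '[[[0,0,0],[-0.002,0,0],-1],[[0,0,0],[-0.002,0,0],-1],[[0,0,0],[-0.002,0,0],-1]]'|grep -E 'pos|ft_'; python3 -c "
from workcell import robot
s=robot.get_state();print(s['moment'],s['time_s'])"
```

```text
tool_pos: [0.4713, -0.1688, 0.1873]
ft_force: [-0.6, 0.7, -4.3]
tool_pos: [0.4703, -0.1689, 0.1873]
ft_force: [-0.4, -0.7, -3.2]
[-0.03041357 -0.00698174 -0.0061212 ] 9.15
```

```bash
python3 -m creep '[[[0,0,0],[-0.002,0,0],-1],[[0,0,0],[-0.002,0,0],-1],[[0,0,0],[-0.002,0,0],-1]]'|grep -E 'pos|ft_'; python3 -m creep '[[[0,0,0],[-0.002,0,0],-1],[[0,0,0],[-0.002,0,0],-1],[[0,0,0],[-0.002,0,0],-1]]'|grep -E 'pos|ft_'; python3 -c "
from workcell import robot
s=robot.get_state();print(s['moment'],s['time_s'])"
```

```text
tool_pos: [0.4694, -0.1689, 0.1874]
ft_force: [0.8, 0.0, -3.8]
tool_pos: [0.4688, -0.1689, 0.1874]
ft_force: [3.5, -0.3, -5.1]
[-6.38333236e-05 -8.42737523e-01  1.04992372e-02] 9.9
```

```bash
python3 -m creep '[[[0,0,0],[-0.002,0,0],-1],[[0,0,0],[-0.002,0,0],-1],[[0,0,0],[-0.002,0,0],-1]]'|grep -E 'pos|ft_';  python3 -c "
from workcell import robot
s=robot.get_state();print(s['moment'],s['time_s'])"
```

```text
tool_pos: [0.4684, -0.169, 0.1875]
ft_force: [5.8, -0.1, -5.8]
[ 0.03878187 -1.35184259  0.0130252 ] 10.275
```

```bash
python3 -m creep '[[[0,0,0],[-0.001,0,0],-1],[[0,0,0],[-0.002,0,0],-1],[[0,0,0],[-0.002,0,0],-1]]'|grep -E 'pos|ft_|rot';  python3 -m creep '[[[0,0,0],[0,0,0],-1],[[0,0,0],[0,0,0],-1],[[0,0,0],[0,0,0],-1]]'|grep -E 'pos|ft_|rot'
python3 - <<'E'
from h import *
s=robot.get_state();print(s['moment'],s['time_s'],s['ft_force'],s['tcp_rot'])
E
```

```text
tool_pos: [0.4676, -0.169, 0.1876]
tcp_rot: [[0.999, 0.042, 0.004], [0.042, -0.999, -0.0], [0.004, 0.0, -1.0]]
ft_force: [6.0, 0.4, -6.5]
tool_pos: [0.4677, -0.1689, 0.1876]
tcp_rot: [[0.999, 0.042, 0.004], [0.042, -0.999, -0.0], [0.004, 0.0, -1.0]]
ft_force: [6.2, -0.2, -6.9]
[ 0.01438641 -1.47895726  0.02094546] 11.025 [ 6.15360013 -0.21105254 -6.85925041] [[ 9.99105790e-01  4.21196939e-02  3.68140491e-03]
 [ 4.21203490e-02 -9.99112539e-01 -1.00566801e-04]
 [ 3.67390197e-03  2.55538933e-04 -9.99993219e-01]]
```

```bash
python3 -m creep '[[[0,0,0],[0,0,0],-1],[[0,0,0],[0,0,0],-1],[[0,0,0],[0,0,0],-1]]'|grep -E 'pos|ft_'
python3 - <<'E'
from h import *
s=robot.get_state();print(s['moment'],s['time_s'],s['ft_force'],s['q'])
b=robot.snapshot('side')[:,:,::-1];cv2.imwrite('pics/s6.png',b)
cv2.imwrite('pics/c6.png',cv2.resize(b[210:300,300:400],None,fx=6,fy=6,interpolation=cv2.INTER_CUBIC))
E
```

```text
tool_pos: [0.4677, -0.169, 0.1876]
ft_force: [6.0, 0.8, -6.0]
[ 0.07104565 -1.45653425 -0.02139028] 11.4 [ 6.04465059  0.77579923 -6.04780916] [-4.61774678e-01 -2.03199078e-02  1.56807027e+00  1.52394628e-03
  1.59050955e+00  1.06695270e+00]
```

View pics/c6.png

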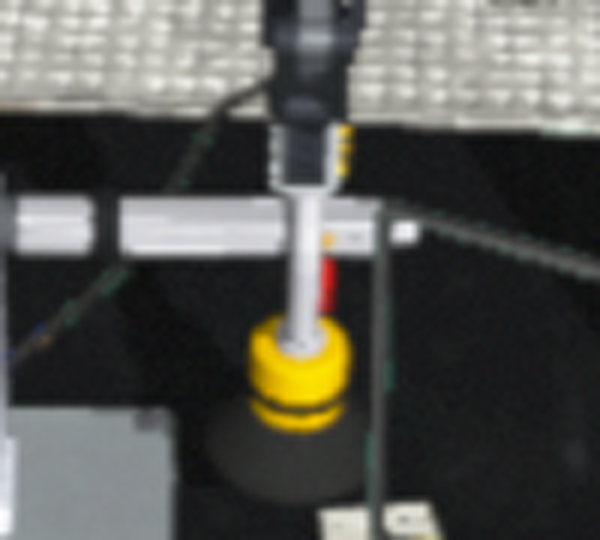

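The pull shows the lifter starting to slip in this grip at about 6 N (the pads close across y and are off-centre by about 3 mm in x). The picture shows the bar tight against the shut flap, with the lifter near upright. I'll unload, let it hang, and regrip across the x faces, which resists the tilt.

```bash
python3 -m creep '[[[0,0,0],[0.004,0,0],-1],[[0,0,0],[0.01,0,0],-1],[[0,0,0],[0.01,0,0.002],-1],[[0,0,0],[0.01,0,0.003],-1],[[0,0,0],[0.01,0,0.003],-1],[[0,0,0],[0.01,0,0.003],-1]]'|grep -E 'pos|ft_'; python3 -m creep '[[[0,0,0],[0,0,0],-0.5],[[0,0,0],[0,0,0],-0.4],[[0,0,0],[0,0,0],-0.2],[[0,0,0],[0,0,0],0.2],[[0,0,0],[0,0,0],0.6],[[0,0,0],[0,0,0],1],[[0,0,0],[0,0,0],1],[[0,0,0],[0,0,0],1]]'
python3 - <<'E'
from h import *
b=robot.snapshot('side')[:,:,::-1];cv2.imwrite('pics/s7.png',b)
cv2.imwrite('pics/c7.png',cv2.resize(b[200:300,300:400],None,fx=6,fy=6,interpolation=cv2.INTER_CUBIC))
h=cv2.cvtColor(b.copy(),cv2.COLOR_BGR2HSV);m=cv2.inRange(h,(18,120,90),(35,255,255));k=np.zeros_like(m);k[255:290,335:370]=m[255:290,335:370]
ys,xs=np.nonzero(k);print(xs.min(),xs.max(),ys.min(),ys.max(),onz('side',(xs.min()+xs.max())/2,(ys.min()+ys.max())/2,.091))
E
```

```text
tool_pos: [0.4711, -0.1689, 0.1858]
ft_force: [-0.9, 0.2, -3.4]
time_s: 13.2
tool_pos: [0.4713, -0.1688, 0.1858]
tcp_rot: [[0.999, 0.042, -0.0], [0.042, -0.999, -0.0], [-0.0, 0.0, -1.0]]
ft_force: [0.6, -0.5, -0.5]
finger_gap: 0.0854
gripper_force: 0.0
341 357 263 282 [ 0.46736334 -0.16702599  0.091     ]
```

View pics/c7.png

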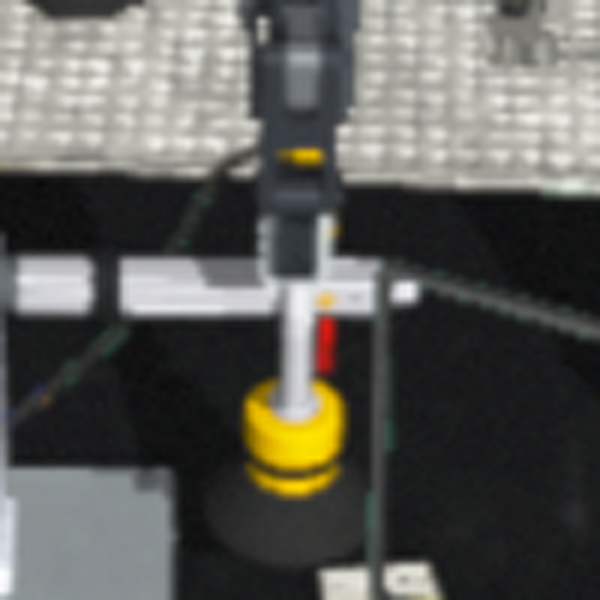

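```bash
python3 -m creep '[[[0,0,-0.03],[-0.006,0,0],1],[[0,0,-0.06],[-0.006,0,0],1],[[0,0,-0.09],[-0.006,0,0],1],[[0,0,-0.12],[-0.006,0,0],1],[[0,0,-0.15],[-0.006,0,0],1],[[0,0,-0.18],[-0.006,0,0],1],[[0,0,-0.21],[-0.006,0,0],1],[[0,0,-0.235],[-0.006,0,0.002],1],[[0,0,-0.25],[-0.006,0,0.004],1],[[0,0,-0.25],[-0.006,0,0.004],1],[[0,0,-0.25],[-0.006,0,0.004],1]]' | grep -E 'pos|rot|ft_'; python3 -m creep '[[[0,0,0],[0,0,0],0.2],[[0,0,0],[0,0,0],-0.1],[[0,0,0],[0,0,0],-0.25],[[0,0,0],[0,0,0],-0.32],[[0,0,0],[0,0,0],-0.36],[[0,0,0],[0,0,0],-0.4],[[0,0,0],[0,0,0],-0.44],[[0,0,0],[0,0,0],-0.5],[[0,0,0],[0,0,0],-1],[[0,0,0],[0,0,0],-1],[[0,0,0],[0,0,0],-1]]'
python3 - <<'E'
from h import *
b=robot.snapshot('side')[:,:,::-1];cv2.imwrite('pics/s8.png',b)
cv2.imwrite('pics/c8.png',cv2.resize(b[200:300,300:400],None,fx=6,fy=6,interpolation=cv2.INTER_CUBIC))
s=robot.get_state();print(s['moment'],s['ft_force'])
E
```

```text
tool_pos: [0.4683, -0.169, 0.1839]
tcp_rot: [[-0.04, 0.999, 0.0], [0.999, 0.04, -0.0], [-0.0, 0.0, -1.0]]
ft_force: [0.0, 0.4, 0.6]
time_s: 16.0
tool_pos: [0.4686, -0.169, 0.184]
tcp_rot: [[-0.042, 0.999, 0.001], [0.999, 0.042, -0.0], [-0.0, 0.001, -1.0]]
ft_force: [1.3, 0.1, 0.5]
finger_gap: 0.0234
gripper_force: 59.0
[-0.0279437  -0.34141703  0.03066644] [ 1.98037264 -0.0625063  -0.63824956]
```

View pics/c8.png

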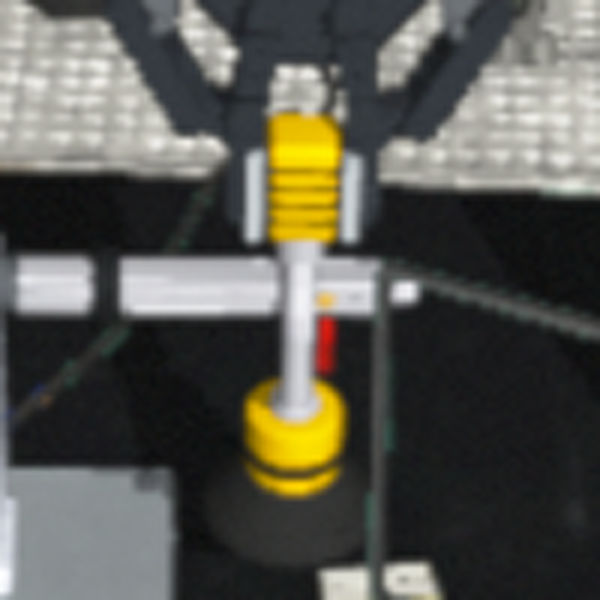

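The grip is now square, with both pads flat on the x faces and the flap shut. Lift slightly off the peg, back off, then feel again.

```bash
python3 -m creep '[[[0,0,0],[0,0.003,-0.002],-1],[[0,0,0],[0,0.003,-0.002],-1],[[0,0,0],[0,0.003,-0.002],-1]]'|grep -E 'pos|ft_'; python3 -m creep '[[[0,0,0],[0,-0.002,0],-1],[[0,0,0],[0,-0.002,0],-1],[[0,0,0],[0,-0.002,0],-1]]'|grep -E 'pos|ft_'; python3 -m creep '[[[0,0,0],[0,-0.002,0],-1],[[0,0,0],[0,-0.002,0],-1],[[0,0,0],[0,-0.002,0],-1]]'|grep -E 'pos|ft_'; python3 -c "
from workcell import robot
s=robot.get_state();print(s['moment'],s['time_s'])"
```

```text
tool_pos: [0.4691, -0.1689, 0.1842]
ft_force: [-1.2, -1.1, -1.3]
tool_pos: [0.4687, -0.1688, 0.1845]
ft_force: [0.2, -1.4, -3.2]
tool_pos: [0.4676, -0.1689, 0.1847]
ft_force: [-0.0, -0.4, -4.4]
[ 0.02791685 -0.00901803 -0.03010538] 17.175
```

```bash
python3 -m creep '[[[0,0,0],[0,-0.002,0],-1],[[0,0,0],[0,-0.002,0],-1],[[0,0,0],[0,-0.002,0],-1]]'|grep -E 'pos|ft_'; python3 -m creep '[[[0,0,0],[0,-0.001,0],-1],[[0,0,0],[0,-0.001,0],-1],[[0,0,0],[0,-0.001,0],-1]]'|grep -E 'pos|ft_'; python3 -c "
from workcell import robot
s=robot.get_state();print(s['moment'],s['time_s'])"
```

```text
tool_pos: [0.4669, -0.1689, 0.1848]
ft_force: [1.3, -0.1, -4.2]
tool_pos: [0.4666, -0.1689, 0.1848]
ft_force: [3.1, -0.4, -5.2]
[ 0.06076638 -0.526071    0.0593983 ] 17.925
```

```bash
python3 -m creep '[[[0,0,0],[0,-0.001,0],-1],[[0,0,0],[0,-0.001,0],-1],[[0,0,0],[0,-0.001,0],-1]]'|grep -E 'pos|ft_'; python3 -c "
from workcell import robot
s=robot.get_state();print(s['moment'],s['time_s'])"
```

```text
tool_pos: [0.4663, -0.169, 0.1849]
ft_force: [4.9, -0.3, -6.2]
[ 0.11276458 -1.1594904  -0.00800223] 18.3
```

```bash
python3 -m creep '[[[0,0,0],[0,-0.001,0],-1],[[0,0,0],[0,-0.001,0],-1],[[0,0,0],[0,-0.001,0],-1]]'|grep -E 'pos|ft_'; python3 -c "
from workcell import robot
s=robot.get_state();print(s['moment'],s['time_s'])"
```

```text
tool_pos: [0.4661, -0.169, 0.1849]
ft_force: [5.9, -0.9, -6.3]
[ 0.10621149 -1.32787396  0.01079618] 18.675
```

```bash
python3 -m creep '[[[0,0,0],[0,-0.001,0],-1],[[0,0,0],[0,-0.001,0],-1],[[0,0,0],[0,-0.001,0],-1]]'|grep -E 'pos|ft_'; python3 -c "
from workcell import robot
s=robot.get_state();print(s['moment'],s['time_s'])"
```

```text
tool_pos: [0.466, -0.169, 0.1849]
ft_force: [7.0, 0.7, -7.6]
[ 0.11151256 -1.54749649 -0.03738085] 19.05
```

```bash
python3 -m creep '[[[0,0,0],[0,-0.001,0],-1],[[0,0,0],[0,-0.0015,0],-1],[[0,0,0],[0,-0.0015,0],-1]]'|grep -E 'pos|ft_'; python3 -c "
from workcell import robot
s=robot.get_state();print(s['moment'],s['time_s'],s['tcp_rot'][0])"
```

```text
tool_pos: [0.4658, -0.169, 0.185]
ft_force: [8.0, -0.1, -7.6]
[ 0.08840644 -1.79246243 -0.01250304] 19.425 [-0.04221188  0.99909867  0.00447329]
```

```bash
python3 -m creep '[[[0,0,0],[0,-0.0004,0],-1],[[0,0,0],[0,-0.0004,0],-1],[[0,0,0],[0,-0.0004,0],-1],[[0,0,0],[0,-0.0004,0],-1],[[0,0,0],[0,-0.0004,0],-1]]'|grep -E 'pos|ft_'; python3 -m creep '[[[0,0,0],[0,0,0],-1],[[0,0,0],[0,0,0],-1],[[0,0,0],[0,0,0],-1],[[0,0,0],[0,0,0],-1],[[0,0,0],[0,0,0],-1]]'|grep -E 'pos|ft_'; python3 -c "
from workcell import robot
s=robot.get_state();print(s['moment'],s['time_s'],s['ft_force'])"
python3 -m creep '[[[0,0,0],[0,0.002,0],-1],[[0,0,0],[0,0.005,0],-1],[[0,0,0],[0,0.01,0],-1],[[0,0,0],[0,0.016,0],-1],[[0,0,0],[0,0.016,0.001],-1],[[0,0,0],[0,0.016,0.002],-1],[[0,0,0],[0,0.016,0.002],-1],[[0,0,0],[0,0.016,0.002],-1]]'; python3 -c "
from workcell import robot
s=robot.get_state();print(s['moment'],s['time_s'],s['ft_force'])"
```

```text
tool_pos: [0.4657, -0.169, 0.1849]
ft_force: [8.2, 1.1, -8.3]
tool_pos: [0.4657, -0.169, 0.185]
ft_force: [7.7, -0.0, -8.0]
[ 1.27254843e-01 -1.94383274e+00  4.90599725e-04] 20.675 [ 7.70732634e+00 -3.16026775e-03 -8.01987404e+00]
time_s: 21.68
tool_pos: [0.4717, -0.1689, 0.1842]
tcp_rot: [[-0.042, 0.999, 0.0], [0.999, 0.042, -0.0], [-0.0, 0.0, -1.0]]
ft_force: [-0.7, 0.1, -1.5]
finger_gap: 0.0234
gripper_force: 60.3
[-0.03467382  0.17344849  0.00217961] 21.675 [-0.68076416  0.11328556 -1.47448337]
```

```bash
python3 -m creep '[[[0,0,0],[0,0,0],-0.42],[[0,0,0],[0,0,0],-0.38],[[0,0,0],[0,0,0],-0.3],[[0,0,0],[0,0,0],0],[[0,0,0],[0,0,0],0.5],[[0,0,0],[0,0,0],1],[[0,0,0],[0,0,0],1],[[0,0,0],[0,0,0],1],[[0,0,0],[0,0,-0.03],1],[[0,0,0],[0,0,-0.08],1],[[0,0,0],[0,0,-0.16],1],[[0,0,0],[0,0,-0.24],1]]'|grep -E 'pos|ft_|gap'; python3 -m creep '[[[0,0,0],[0,0,0],1],[[0,0,0],[0,0,0],1],[[0,0,0],[0,0,0],1],[[0,0,0],[0,0,0],1],[[0,0,0],[0,0,0],1],[[0,0,0],[0,0,0],1],[[0,0,0],[0,0,0],1],[[0,0,0],[0,0,0],1]]'|grep -E 'time|pos'
python3 - <<'E'
from h import *
b=robot.snapshot('side')[:,:,::-1];c=b
for i in range(3): c=robot.snapshot('side')[:,:,::-1]
print('diff',np.abs(b[180:300,300:400].astype(int)-c[180:300,300:400]).max())
cv2.imwrite('pics/c9.png',cv2.resize(c[170:310,280:400],None,fx=4.2,fy=4.2,interpolation=cv2.INTER_CUBIC))
E
```

```text
tool_pos: [0.4718, -0.1687, 0.3061]
ft_force: [1.5, -0.5, 0.1]
finger_gap: 0.0856
time_s: 24.18
tool_pos: [0.4718, -0.1688, 0.3039]
diff 9
```

View pics/c9.png

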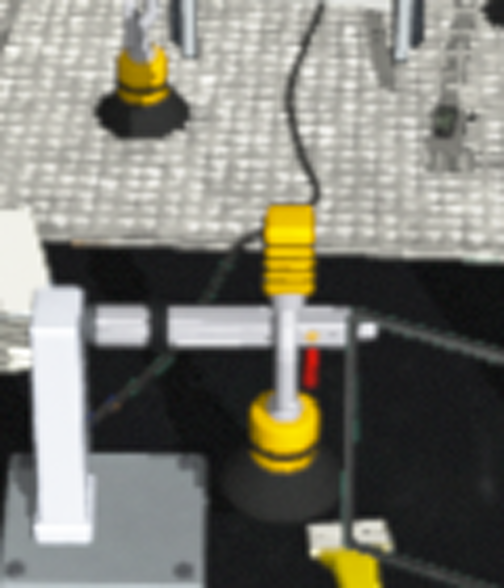

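The lifter hangs straight and still behind the shut flap (crop 310,365), and the gripper is clear above it. Handing in.

```bash
python3 -c "
from workcell import robot
print(robot.hand_in())"
```

```text
the job is handed in; nothing more can be done
None
```

The job is handed in: the lifter hangs straight and still on the peg behind the shut flap, after a pull of about 8 N for a little over a second; I did let it hang and regripped it before that pull, because the first grip began to slip at about 6 N.

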